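# Find the canister lid that rocks and press it home

### The arm

A 6-joint arm with a two-finger parallel gripper is mounted at the origin on the work surface. World frame = base frame: x ahead of the robot, y to its left, z up, the work surface at z = 0. Lengths are in m, angles in rad, forces in N, time in s.
With the tool pointing down it reaches from about 0.275 to 0.75 m from the base axis. Payload 10.2 kg.
Tool frame: the origin (TCP) lies midway between the tips of the shut fingers; the grasp point (between the pads) lies arm.grip_point_offset behind it (arm.grip_point_offset is the distance from the TCP to the grasp point, in m); z points along the fingers, y is the direction in which the jaws open and shut (so a half turn about z gives the same grasp; the last joint's range is limited). The gripper opens to 85 mm and grips with 20 to 120 N. Pads are 22 mm wide; open, the fingers measure 114 mm over their backs; the gripper's body (76 mm by 85 mm) begins 54 mm behind the grasp point. The pads swing forward as they close: fully open they stand 13 mm farther back than shut.
Start: joints at [-1.529, 0.313, 1.498, -0, 1.331, -0.223], TCP at [0.137, -0.507, 0.231] pointing down, gripper open.
Joint ranges: [-2.94, 2.94], [-0.97, 2.17], [0.19, 2.56], [-1.23, 4.37], [0.02, 3.11], [-2.88, 2.88]. Speed limits (rad/s): [2.39, 2.39, 3.01, 3.14, 3.14, 3.14].

### API

Orientations are given as a rotation vector (axis times angle).
In Python, from station import telemetry, camera, arm gives the robot as it stands. The module is installed in compiled form; this text tells all that it offers.
- The arm moves only by the tool servo_tool, never from a script. Its argument "steps" is a list of rows, each an object with "linear": the shift along the tool's x, y, z in cm, a list of three; "roll": the turn about the tool's z in rad. A call has exactly 8 rows; each row shifts and turns the commanded pose from where the row before left it, along the tool's axes as they then stand; what a row does not reach is not made up. A row lasts 1/12 s, in which the tool goes at most 41.7 mm and 7.16 degrees, less where a joint would pass 70% of its speed; a pose out of reach is approached as far as the arm can. A call with a gripper value outside its range is refused whole. "jaw" is the gripper's target within -1 to 1 (shut at 1, half-way at 0, fully open at -1), set as the call begins (left out, the last holds). The fingers move at their own pace and stop on an object; the grip force is fixed at half the most. Time passes only in rows, so rows that do not move let the fingers close, or fill a call up. It gives the time, the measured TCP pose, the force and the opening at its end, in the units of the state.
- telemetry.sense(): the state, without advancing time (a new reading comes with each control period).
- camera(name): name is "scene" or "top" or "wrist"; returns a dict with "img" (420x560x3 uint8, blue, green, red), "depth" (420x560 float32, m along the optical axis (not along the pixel's ray), 0 where there is no reading), "vfov" (degrees; the focal length in pixels is half the picture's height over the tangent of half this angle, whatever the lens; pixels are square), "cx", "cy" (the principal point, pixels), "camera_from_world" (4x4, takes a point from world to camera coordinates); the wrist camera has in their place "hand_eye" (4x4, takes a point from camera to tool coordinates, whose origin is the TCP and whose axes are the flange's). Camera axes: x right, y down, z forward; pixel columns grow to the right and rows downward; lengths in m; the calibration is good to about 2 mm. A picture is of the moment at which its call begins: read the wrist's pose just before it.
- arm.close_job(): hands the job in, once; it reports no verdict.
The state is a dict: "time_s": time; "joint_pos": joint angles; "joint_velocities": joint speeds; "joint_torque": joint torques, N m; "tcp_pos": TCP position; "ee_rot": TCP orientation; "contact_force": force on the tool from outside, world axes, zero at the start; "wrist_torque": the same for the moment, N m; "gripper_width": opening from 0.0 (shut) to 1.0 (fully open).
Only numpy, scipy, OpenCV 4.12 (cv2) and the standard library are available. Lean on these libraries where they do the work, as an engineer would, in place of code of your own. Each camera call takes 0.05 s, during which the arm holds its last target. There are 200 camera calls.

### The job

One of the four steel canisters has a lid that is not pushed home. Press down near the edge of the lids, one after another, until you find the one that rocks, then press that lid down in the middle until it is fully home. Finish with the fingertips still resting on that lid, to show which one it was; lift nothing, and leave everything else standing where it is.

Things in the scene. Friction and masses are not known exactly. Their poses are not given: they have to be found in the camera images.
- lid_a: One of four identical flat round steel press-on lids, each on its own steel canister fixed in the worktop; 87 mm across, skirt 20 mm deep; origin at the centre of its flat top, z up. Tops are 80 to 99 mm above the worktop; the canisters stand out by differing amounts, so height does not show which lid is loose; at rest all look level.
- lid_b: One of four identical flat round steel press-on lids, each on its own steel canister fixed in the worktop; 87 mm across, skirt 20 mm deep; origin at the centre of its flat top, z up. Whichever lid is loose stands 4.5 to 5 mm short of home; pressed with 3 to 6 N at 25 to 35 mm from its centre it tips 0.12 to 0.14 rad to that side, about 4 mm down at the finger, and springs level when let go.
- lid_c: One of four identical flat round steel press-on lids, each on its own steel canister fixed in the worktop; 87 mm across, skirt 20 mm deep; origin at the centre of its flat top, z up. Whichever lid is loose, pressed straight down in the middle, resists with 12 to 13 N, then sinks 4.5 to 5 mm to a hard stop and stays, firm; 16 to 20 N is ample.
- lid_d: One of four identical flat round steel press-on lids, each on its own steel canister fixed in the worktop; 87 mm across, skirt 20 mm deep; origin at the centre of its flat top, z up. Three of the four lids are home already and do not give anywhere; the loose one may be any of them.
- canister_a: Plain round steel canister under lid_a, 80 mm across, let into the worktop and fixed; origin on its axis below the worktop, 107 mm under the top of its lid at the start (the same for all four).
- canister_b: Plain round steel canister under lid_b, 80 mm across, let into the worktop and fixed; origin on its axis below the worktop, 107 mm under the top of its lid at the start (the same for all four).
- canister_c: Plain round steel canister under lid_c, 80 mm across, let into the worktop and fixed; origin on its axis below the worktop, 107 mm under the top of its lid at the start (the same for all four).
- canister_d: Plain round steel canister under lid_d, 80 mm across, let into the worktop and fixed; origin on its axis below the worktop, 107 mm under the top of its lid at the start (the same for all four).
- teapot: Bystander: stainless steel teapot, 125 mm across the body, 117 mm high with its knob, spout to its own -y and handle to +y; loose; origin on its underside.
- torch: Bystander: red plastic torch lying on its side, 155 mm long, 52 mm across the head; loose; origin on its underside.
- hex_keys: Bystander: black plastic holder 30 x 80 x 40 mm with five bent hex keys standing up to 96 mm; loose; origin on its underside.
- sugar_bowl: Bystander: empty white ceramic sugar bowl, 92 mm across, 55 mm high; loose; origin on its underside.
- mug: Bystander: blue ceramic mug, 80 mm across, 92 mm high; loose; origin on its underside.
- shaker: Bystander: white ceramic salt shaker, 42 mm across, 68 mm high; loose; origin on its underside.

How it is judged:
By the outcome, as a careful person would: the job done as asked, in the order asked, and still so for the second after the job is handed in, while the arm keeps its last pose, push and grip.
It also fails if it takes over 48 s, if anything falls off the work surface, if the arm or the gripper's body presses on something with over 40 N, if the wrist force passes 120 N, or if a joint passes its speed limit or range.

## Working session

There is one attempt and no reset: what is moved stays moved. The work goes in short steps, Python scripts to look and compute and a tool call to move; the robot and the scene stay as the last step left them, time stands still between calls to the robot, and variables do not carry over. Pictures are saved under pics/ and viewed, about 8 in all and at most 12, crops included, and the job is handed in when it is done.

Besides the shell and the picture viewer there is one more tool, called after "Emit:" as name(argument=value, ...), one argument or row to a line, values as JSON. servo_tool: Moves the arm, as the interface text tells. Its arguments: {"type":"object","properties":{"steps":{"type":"array"},"jaw":{"type":"number"}},"required":["steps"]}

```bash
mkdir -p pics
cat > h.py <<'E'
import numpy as np, cv2, pickle
from station import telemetry, camera, arm
def f(c): return c["img"].shape[0]/2/np.tan(np.radians(c["vfov"])/2)
def cloud(c):
    v,u=np.indices(c["depth"].shape); d=c["depth"]; k=f(c)
    p=np.stack([(u-c["cx"])/k*d,(v-c["cy"])/k*d,d,np.ones_like(d)],-1)
    return (p@np.linalg.inv(c["camera_from_world"]).T)[...,:3]
E
python3 - <<'E'
from h import *
s=telemetry.sense(); print(s)
for n in("scene","top"):
    c=camera(n); pickle.dump(c,open(n+".pkl","wb")); cv2.imwrite(f"pics/{n}.png",c["img"]); print(n,c["vfov"],c["cx"],c["cy"],(c["depth"]>0).mean(),np.linalg.inv(c["camera_from_world"]).round(3).tolist())
print(arm.grip_point_offset)
E
```

```text
{'time_s': 0.0, 'joint_pos': array([-1.52940896e+00,  3.13437924e-01,  1.49846703e+00, -2.05641347e-05,
        1.33098663e+00, -2.23402938e-01]), 'joint_velocities': array([-0.00144682, -0.00054643,  0.0016029 ,  0.00063869, -0.00036308,
       -0.00046608]), 'joint_torque': array([-5.80266933e-04, -4.12269115e+01, -2.59738773e+01, -2.72749476e-04,
        4.07656305e-03, -2.33715340e-06]), 'tcp_pos': array([ 0.13736653, -0.50643433,  0.23072998]), 'ee_rot': array([-3.11281413e+00, -4.14554222e-01, -1.54125867e-04]), 'contact_force': array([-0.01745108, -0.23669508,  0.66418578]), 'wrist_torque': array([-0.03029625,  0.01969539,  0.00942846]), 'gripper_width': 1.0014081149299365}
scene 50.23944370833714 278.30049820233245 206.1900637488861 0.9957142857142857 [[-0.62, 0.606, -0.498, 1.045], [0.785, 0.474, -0.399, 0.389], [-0.006, -0.638, -0.77, 0.825], [0.0, 0.0, 0.0, 1.0]]
top 53.82607299097191 277.18183163336937 217.60220247143312 0.9959353741496598 [[0.02, -0.991, 0.134, 0.417], [-1.0, -0.019, 0.003, -0.003], [-0.0, -0.134, -0.991, 1.059], [0.0, 0.0, 0.0, 1.0]]
0.0187
```

View pics/scene.png

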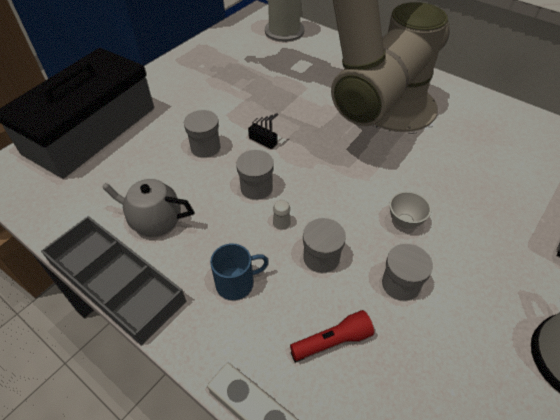

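View pics/top.png

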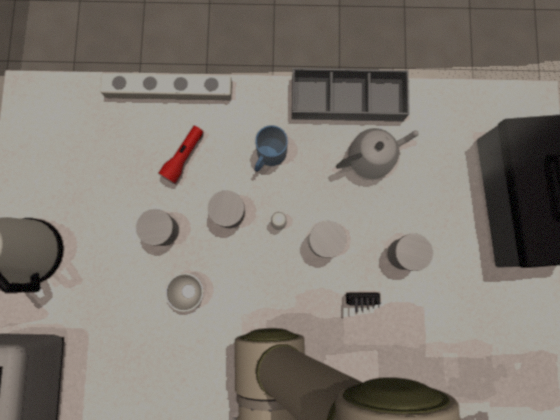

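Both views show the four canisters: top view at about (156,228), (227,208), (328,239) and (411,252), scene view at (408,265), (323,240), (255,170) and (202,128). The shaker stands between the middle two, the bowl is near the first, and the hex keys are near the last.

Run:
```python
from h import *
seeds={"top":[(156,225),(227,206),(328,237),(413,249)],"scene":[(408,262),(323,236),(255,163),(202,122)]}
for n in seeds:
    c=pickle.load(open(n+".pkl","rb")); P=cloud(c); M=np.linalg.inv(c["camera_from_world"]);k=f(c)
    for u,v in seeds[n]:
        z0=np.median(P[v-2:v+3,u-2:u+3,2]); m=(abs(P[...,2]-z0)<.007).astype(np.uint8)
        nl,l=cv2.connectedComponents(m); q=l==l[v,u]
        ct=max(cv2.findContours(q.astype(np.uint8),0,1)[0],key=cv2.contourArea)
        e=cv2.fitEllipse(ct); z=np.median(P[q][:,2])
        d=M[:3,:3]@[(e[0][0]-c["cx"])/k,(e[0][1]-c["cy"])/k,1]; p=M[:3,3]+d*(z-M[2,3])/d[2]
        pts=P[q]; A=np.c_[pts[:,:2]-pts[:,:2].mean(0),np.ones(len(pts))]; co=np.linalg.lstsq(A,pts[:,2],rcond=None)[0]
        print(n,np.round(e[0],1),np.round(e[1],1),"xyz",p.round(4),"mean",P[q].mean(0).round(4),"n",q.sum(),"r",np.round(np.hypot(*p[:2]),3))
```

```text
top [154.3 226.7] [35.3 36.7] xyz [0.5215 0.2909 0.0853] mean [0.5217 0.2909 0.0852] n 1062 r 0.597
top [225.7 207.8] [35.2 35.8] xyz [0.57   0.1234 0.0856] mean [0.57   0.1233 0.0855] n 1034 r 0.583
top [327.7 238.8] [35.9 36.3] xyz [ 0.5005 -0.1194  0.0888] mean [ 0.5006 -0.1194  0.0888] n 1072 r 0.515
top [413.9 251.8] [36.  37.6] xyz [ 0.4736 -0.3198  0.0931] mean [ 0.4736 -0.3199  0.0931] n 1109 r 0.571
scene [409.5 263.3] [37.4 46.4] xyz [0.5232 0.2947 0.0858] mean [0.5228 0.2945 0.0856] n 1416 r 0.601
scene [323.9 236. ] [35.6 42.2] xyz [0.5715 0.1274 0.0857] mean [0.5711 0.1272 0.0855] n 1231 r 0.586
scene [254.7 163.7] [27.7 37. ] xyz [ 0.5023 -0.1149  0.0891] mean [ 0.5019 -0.1153  0.0889] n 847 r 0.515
scene [200.8 121.8] [23.3 34.2] xyz [ 0.4752 -0.3154  0.0931] mean [ 0.4748 -0.3158  0.0929] n 664 r 0.57
```

Emit:
servo_tool(
  steps=[
    {"linear":[0,0,0],"roll":0.09},
    {"linear":[0,0,0],"roll":0.09},
    {"linear":[0,0,0],"roll":0.086},
    {"linear":[3,-1.5,0],"roll":0},
    {"linear":[3,-1.5,0],"roll":0},
    {"linear":[3,-1.5,0],"roll":0},
    {"linear":[3,-1.5,0],"roll":0},
    {"linear":[3,-1.5,0],"roll":0},
  ],
  jaw=1,
)

```text
time_s: 0.77
tcp_pos: [0.2887, -0.4309, 0.2311]
ee_rot: [-3.141, 0.002, 0.0]
contact_force: [0.5, -0.4, -0.5]
gripper_width: 0.001
```

Emit:
servo_tool(
  steps=[
    {"linear":[3,-1.5,0],"roll":0},
    {"linear":[3,-1.5,0],"roll":0},
    {"linear":[3,-1.5,0],"roll":0},
    {"linear":[3,-1.5,0],"roll":0},
    {"linear":[3,-1.5,0.5],"roll":0},
    {"linear":[3,-1.5,1],"roll":0},
    {"linear":[2,-1,2],"roll":0},
    {"linear":[1,0,2],"roll":0},
  ],
)

```text
time_s: 1.43
tcp_pos: [0.5, -0.3299, 0.1755]
ee_rot: [-3.142, -0.003, -0.001]
contact_force: [0.3, -0.1, 0.7]
gripper_width: 0.004
```

Emit:
servo_tool(
  steps=[
    {"linear":[0.3,-0.6,1],"roll":0},
    {"linear":[0.3,-0.6,2],"roll":0},
    {"linear":[0,0,2],"roll":0},
    {"linear":[0,0,1],"roll":0},
    {"linear":[0,0,1],"roll":0},
    {"linear":[0,0,0.5],"roll":0},
    {"linear":[0,0,0],"roll":0},
    {"linear":[0,0,0],"roll":0},
  ],
)

```text
time_s: 2.1
tcp_pos: [0.5037, -0.3206, 0.102]
ee_rot: [3.141, -0.003, 0.001]
contact_force: [0.2, -0.6, -0.7]
gripper_width: 0.002
```

Emit:
servo_tool(
  steps=[
    {"linear":[0,0,0.1],"roll":0},
    {"linear":[0,0,0.1],"roll":0},
    {"linear":[0,0,0.1],"roll":0},
    {"linear":[0,0,0.1],"roll":0},
    {"linear":[0,0,0.1],"roll":0},
    {"linear":[0,0,0.1],"roll":0},
    {"linear":[0,0,0],"roll":0},
    {"linear":[0,0,0],"roll":0},
  ],
)

```text
time_s: 2.77
tcp_pos: [0.5036, -0.3201, 0.0952]
ee_rot: [-3.142, 0.002, 0.0]
contact_force: [-0.4, 0.2, 0.2]
gripper_width: -0.004
```

Emit:
servo_tool(
  steps=[
    {"linear":[0,0,0.05],"roll":0},
    {"linear":[0,0,0.05],"roll":0},
    {"linear":[0,0,0.05],"roll":0},
    {"linear":[0,0,0],"roll":0},
    {"linear":[0,0,0],"roll":0},
    {"linear":[0,0,0],"roll":0},
    {"linear":[0,0,0],"roll":0},
    {"linear":[0,0,0],"roll":0},
  ],
)

```text
time_s: 3.43
tcp_pos: [0.5036, -0.3202, 0.0938]
ee_rot: [3.142, -0.002, 0.0]
contact_force: [0.1, 0.2, 1.0]
gripper_width: 0.005
```

Emit:
servo_tool(
  steps=[
    {"linear":[0,0,0.05],"roll":0},
    {"linear":[0,0,0.05],"roll":0},
    {"linear":[0,0,0],"roll":0},
    {"linear":[0,0,0],"roll":0},
    {"linear":[0,0,0],"roll":0},
    {"linear":[0,0,0],"roll":0},
    {"linear":[0,0,0],"roll":0},
    {"linear":[0,0,0],"roll":0},
  ],
)

```text
time_s: 4.1
tcp_pos: [0.5036, -0.3201, 0.0928]
ee_rot: [-3.142, 0.002, -0.0]
contact_force: [-0.5, -0.5, 0.5]
gripper_width: 0.001
```

Emit:
servo_tool(
  steps=[
    {"linear":[0,0,0.05],"roll":0},
    {"linear":[0,0,0.05],"roll":0},
    {"linear":[0,0,0],"roll":0},
    {"linear":[0,0,0],"roll":0},
    {"linear":[0,0,0],"roll":0},
    {"linear":[0,0,0],"roll":0},
    {"linear":[0,0,0],"roll":0},
    {"linear":[0,0,0],"roll":0},
  ],
)

```text
time_s: 4.77
tcp_pos: [0.5037, -0.3202, 0.0925]
ee_rot: [3.141, -0.002, 0.001]
contact_force: [-2.2, 2.3, 5.1]
gripper_width: 0.0
```

Lid at y=-0.32 is firm: 5 N with no give. Next one.

Emit:
servo_tool(
  steps=[
    {"linear":[0,0,-1.5],"roll":0},
    {"linear":[0,0,-2],"roll":0},
    {"linear":[0.5,-3.3,0],"roll":0},
    {"linear":[0.5,-3.4,0],"roll":0},
    {"linear":[0.5,-3.4,0],"roll":0},
    {"linear":[0.5,-3.4,0],"roll":0},
    {"linear":[0.5,-3.4,0],"roll":0},
    {"linear":[0.4,-3.4,0],"roll":0},
  ],
)

```text
time_s: 5.43
tcp_pos: [0.5329, -0.1156, 0.1268]
ee_rot: [3.142, -0.002, 0.0]
contact_force: [-0.8, -0.1, -0.7]
gripper_width: -0.001
```

Emit:
servo_tool(
  steps=[
    {"linear":[0,0,1],"roll":0},
    {"linear":[0,0,1],"roll":0},
    {"linear":[0,0,0.7],"roll":0},
    {"linear":[0,0,0.4],"roll":0},
    {"linear":[0,0,0.2],"roll":0},
    {"linear":[0,0,0],"roll":0},
    {"linear":[0,0,0],"roll":0},
    {"linear":[0,0,0],"roll":0},
  ],
)

```text
time_s: 6.1
tcp_pos: [0.533, -0.1177, 0.0941]
ee_rot: [3.141, -0.003, 0.001]
contact_force: [0.3, -0.3, 0.1]
gripper_width: -0.0
```

Emit:
servo_tool(
  steps=[
    {"linear":[0,0,0.15],"roll":0},
    {"linear":[0,0,0.15],"roll":0},
    {"linear":[0,0,0.1],"roll":0},
    {"linear":[0,0,0.05],"roll":0},
    {"linear":[0,0,0],"roll":0},
    {"linear":[0,0,0],"roll":0},
    {"linear":[0,0,0],"roll":0},
    {"linear":[0,0,0],"roll":0},
  ],
)

```text
time_s: 6.77
tcp_pos: [0.5329, -0.1172, 0.0893]
ee_rot: [3.142, -0.002, 0.0]
contact_force: [0.1, 0.1, 0.1]
gripper_width: 0.001
```

Emit:
servo_tool(
  steps=[
    {"linear":[0,0,0.05],"roll":0},
    {"linear":[0,0,0.05],"roll":0},
    {"linear":[0,0,0],"roll":0},
    {"linear":[0,0,0],"roll":0},
    {"linear":[0,0,0],"roll":0},
    {"linear":[0,0,0],"roll":0},
    {"linear":[0,0,0],"roll":0},
    {"linear":[0,0,0],"roll":0},
  ],
)

```text
time_s: 7.43
tcp_pos: [0.5329, -0.1172, 0.0884]
ee_rot: [3.142, -0.002, 0.0]
contact_force: [-0.8, -0.6, 4.7]
gripper_width: 0.001
```

Emit:
servo_tool(
  steps=[
    {"linear":[0,0,0.02],"roll":0},
    {"linear":[0,0,0.02],"roll":0},
    {"linear":[0,0,0],"roll":0},
    {"linear":[0,0,0],"roll":0},
    {"linear":[0,0,0],"roll":0},
    {"linear":[0,0,0],"roll":0},
    {"linear":[0,0,0],"roll":0},
    {"linear":[0,0,0],"roll":0},
  ],
)

```text
time_s: 8.1
tcp_pos: [0.533, -0.1172, 0.0883]
ee_rot: [3.141, -0.002, 0.001]
contact_force: [-1.4, 1.0, 7.8]
gripper_width: 0.001
```

Second lid is firm too: 7.8 N, 0.1 mm.

Emit:
servo_tool(
  steps=[
    {"linear":[0,0,-1.7],"roll":0},
    {"linear":[0,0,-2],"roll":0},
    {"linear":[1,-3.5,0],"roll":0},
    {"linear":[1,-3.5,0],"roll":0},
    {"linear":[1,-3.5,0],"roll":0},
    {"linear":[1,-3.5,0],"roll":0},
    {"linear":[1,-3.5,0],"roll":0},
    {"linear":[1,-3.5,0],"roll":0},
  ],
)

```text
time_s: 8.77
tcp_pos: [0.5931, 0.0945, 0.1245]
ee_rot: [3.142, -0.002, -0.001]
contact_force: [0.4, -1.1, 0.7]
gripper_width: -0.0
```

Emit:
servo_tool(
  steps=[
    {"linear":[0.9,-3.3,0],"roll":0},
    {"linear":[0,0,1],"roll":0},
    {"linear":[0,0,1],"roll":0},
    {"linear":[0,0,0.8],"roll":0},
    {"linear":[0,0,0.4],"roll":0},
    {"linear":[0,0,0.1],"roll":0},
    {"linear":[0,0,0],"roll":0},
    {"linear":[0,0,0],"roll":0},
  ],
)

```text
time_s: 9.43
tcp_pos: [0.6024, 0.1251, 0.0923]
ee_rot: [3.142, -0.003, 0.001]
contact_force: [-0.6, -0.1, 0.1]
gripper_width: 0.002
```

Lid at about 0.0855; go down to 0.0858, then in fine steps.

Emit:
servo_tool(
  steps=[
    {"linear":[0,0,0.2],"roll":0},
    {"linear":[0,0,0.2],"roll":0},
    {"linear":[0,0,0.15],"roll":0},
    {"linear":[0,0,0.1],"roll":0},
    {"linear":[0,0,0],"roll":0},
    {"linear":[0,0,0],"roll":0},
    {"linear":[0,0,0],"roll":0},
    {"linear":[0,0,0],"roll":0},
  ],
)

```text
time_s: 10.1
tcp_pos: [0.6022, 0.1258, 0.0854]
ee_rot: [-3.142, 0.002, -0.0]
contact_force: [0.7, -0.5, -0.5]
gripper_width: 0.002
```

Emit:
servo_tool(
  steps=[
    {"linear":[0,0,0.05],"roll":0},
    {"linear":[0,0,0.04],"roll":0},
    {"linear":[0,0,0],"roll":0},
    {"linear":[0,0,0],"roll":0},
    {"linear":[0,0,0],"roll":0},
    {"linear":[0,0,0],"roll":0},
    {"linear":[0,0,0],"roll":0},
    {"linear":[0,0,0],"roll":0},
  ],
)

```text
time_s: 10.77
tcp_pos: [0.6023, 0.1258, 0.0849]
ee_rot: [-3.142, 0.002, -0.001]
contact_force: [-0.9, -0.5, 4.9]
gripper_width: 0.003
```

Emit:
servo_tool(
  steps=[
    {"linear":[0,0,0.02],"roll":0},
    {"linear":[0,0,0.02],"roll":0},
    {"linear":[0,0,0],"roll":0},
    {"linear":[0,0,0],"roll":0},
    {"linear":[0,0,0],"roll":0},
    {"linear":[0,0,0],"roll":0},
    {"linear":[0,0,0],"roll":0},
    {"linear":[0,0,0],"roll":0},
  ],
)

```text
time_s: 11.43
tcp_pos: [0.6023, 0.1258, 0.0848]
ee_rot: [-3.142, 0.002, -0.001]
contact_force: [-3.4, -0.1, 7.4]
gripper_width: -0.0
```

Third is firm. Fourth.

Emit:
servo_tool(
  steps=[
    {"linear":[0,0,-1.8],"roll":0},
    {"linear":[0,0,-2],"roll":0},
    {"linear":[-1,-3.3,0],"roll":0},
    {"linear":[-1,-3.3,0],"roll":0},
    {"linear":[-1,-3.3,0],"roll":0},
    {"linear":[-1,-3.4,0],"roll":0},
    {"linear":[-1,-3.4,0],"roll":0},
    {"linear":[0,0,0.5],"roll":0},
  ],
)

```text
time_s: 12.1
tcp_pos: [0.5503, 0.2982, 0.1175]
ee_rot: [-3.14, -0.006, -0.001]
contact_force: [0.1, -0.2, 0.8]
gripper_width: -0.001
```

Emit:
servo_tool(
  steps=[
    {"linear":[0,0,1],"roll":0},
    {"linear":[0,0,1],"roll":0},
    {"linear":[0,0,0.5],"roll":0},
    {"linear":[0,0,0.2],"roll":0},
    {"linear":[0,0,0.1],"roll":0},
    {"linear":[0,0,0.1],"roll":0},
    {"linear":[0,0,0],"roll":0},
    {"linear":[0,0,0],"roll":0},
  ],
)

```text
time_s: 12.77
tcp_pos: [0.5526, 0.2926, 0.0884]
ee_rot: [-3.141, 0.002, -0.001]
contact_force: [0.2, 0.5, 0.7]
gripper_width: 0.002
```

Emit:
servo_tool(
  steps=[
    {"linear":[0,0,0.1],"roll":0},
    {"linear":[0,0,0.1],"roll":0},
    {"linear":[0,0,0.05],"roll":0},
    {"linear":[0,0,0.05],"roll":0},
    {"linear":[0,0,0],"roll":0},
    {"linear":[0,0,0],"roll":0},
    {"linear":[0,0,0],"roll":0},
    {"linear":[0,0,0],"roll":0},
  ],
)

```text
time_s: 13.43
tcp_pos: [0.5524, 0.2928, 0.0851]
ee_rot: [-3.142, 0.002, -0.0]
contact_force: [0.0, 0.2, 0.5]
gripper_width: 0.001
```

Emit:
servo_tool(
  steps=[
    {"linear":[0,0,0.05],"roll":0},
    {"linear":[0,0,0.04],"roll":0},
    {"linear":[0,0,0],"roll":0},
    {"linear":[0,0,0],"roll":0},
    {"linear":[0,0,0],"roll":0},
    {"linear":[0,0,0],"roll":0},
    {"linear":[0,0,0],"roll":0},
    {"linear":[0,0,0],"roll":0},
  ],
)

```text
time_s: 14.1
tcp_pos: [0.5524, 0.2928, 0.0842]
ee_rot: [-3.142, 0.002, -0.0]
contact_force: [0.2, 0.4, 1.3]
gripper_width: -0.0
```

Emit:
servo_tool(
  steps=[
    {"linear":[0,0,0.05],"roll":0},
    {"linear":[0,0,0.05],"roll":0},
    {"linear":[0,0,0],"roll":0},
    {"linear":[0,0,0],"roll":0},
    {"linear":[0,0,0],"roll":0},
    {"linear":[0,0,0],"roll":0},
    {"linear":[0,0,0],"roll":0},
    {"linear":[0,0,0],"roll":0},
  ],
)

```text
time_s: 14.77
tcp_pos: [0.5523, 0.2928, 0.0832]
ee_rot: [-3.142, 0.002, 0.0]
contact_force: [0.5, -0.3, 1.2]
gripper_width: -0.001
```

Emit:
servo_tool(
  steps=[
    {"linear":[0,0,0.05],"roll":0},
    {"linear":[0,0,0.05],"roll":0},
    {"linear":[0,0,0],"roll":0},
    {"linear":[0,0,0],"roll":0},
    {"linear":[0,0,0],"roll":0},
    {"linear":[0,0,0],"roll":0},
    {"linear":[0,0,0],"roll":0},
    {"linear":[0,0,0],"roll":0},
  ],
)

```text
time_s: 15.43
tcp_pos: [0.5523, 0.2928, 0.0822]
ee_rot: [-3.142, 0.002, 0.0]
contact_force: [-1.3, 0.7, 2.3]
gripper_width: -0.004
```

It gives. I'll tip it to its stop to be sure.

Emit:
servo_tool(
  steps=[
    {"linear":[0,0,0.05],"roll":0},
    {"linear":[0,0,0.05],"roll":0},
    {"linear":[0,0,0],"roll":0},
    {"linear":[0,0,0],"roll":0},
    {"linear":[0,0,0],"roll":0},
    {"linear":[0,0,0],"roll":0},
    {"linear":[0,0,0],"roll":0},
    {"linear":[0,0,0],"roll":0},
  ],
)

```text
time_s: 16.1
tcp_pos: [0.5524, 0.2928, 0.0817]
ee_rot: [-3.141, 0.002, -0.0]
contact_force: [-3.2, -0.3, 6.4]
gripper_width: -0.003
```

Loose lid found: it gave about 3.5 mm at the finger. Now lift, centre, and press in the middle.

Emit:
servo_tool(
  steps=[
    {"linear":[0,0,-0.5],"roll":0},
    {"linear":[0,0,-1],"roll":0},
    {"linear":[-1,0,0],"roll":0},
    {"linear":[-1,0,0],"roll":0},
    {"linear":[-1,0,0],"roll":0},
    {"linear":[0,0,0.5],"roll":0},
    {"linear":[0,0,0.2],"roll":0},
    {"linear":[0,0,0.1],"roll":0},
  ],
)

```text
time_s: 16.77
tcp_pos: [0.5228, 0.2927, 0.0879]
ee_rot: [3.141, -0.002, -0.0]
contact_force: [0.2, -0.6, -0.7]
gripper_width: -0.001
```

Emit:
servo_tool(
  steps=[
    {"linear":[0,0,0.1],"roll":0},
    {"linear":[0,0,0.1],"roll":0},
    {"linear":[0,0,0.05],"roll":0},
    {"linear":[0,0,0.05],"roll":0},
    {"linear":[0,0,0],"roll":0},
    {"linear":[0,0,0],"roll":0},
    {"linear":[0,0,0],"roll":0},
    {"linear":[0,0,0],"roll":0},
  ],
)

```text
time_s: 17.43
tcp_pos: [0.5225, 0.2928, 0.0853]
ee_rot: [-3.141, 0.002, -0.0]
contact_force: [0.8, -0.1, 0.9]
gripper_width: 0.002
```

Emit:
servo_tool(
  steps=[
    {"linear":[0,0,0.05],"roll":0},
    {"linear":[0,0,0.05],"roll":0},
    {"linear":[0,0,0.05],"roll":0},
    {"linear":[0,0,0.05],"roll":0},
    {"linear":[0,0,0],"roll":0},
    {"linear":[0,0,0],"roll":0},
    {"linear":[0,0,0],"roll":0},
    {"linear":[0,0,0],"roll":0},
  ],
)

```text
time_s: 18.1
tcp_pos: [0.5225, 0.2929, 0.0845]
ee_rot: [-3.141, 0.002, -0.001]
contact_force: [-2.7, -1.8, 10.3]
gripper_width: -0.0
```

Emit:
servo_tool(
  steps=[
    {"linear":[0,0,0.05],"roll":0},
    {"linear":[0,0,0.05],"roll":0},
    {"linear":[0,0,0.05],"roll":0},
    {"linear":[0,0,0.05],"roll":0},
    {"linear":[0,0,0.05],"roll":0},
    {"linear":[0,0,0],"roll":0},
    {"linear":[0,0,0],"roll":0},
    {"linear":[0,0,0],"roll":0},
  ],
)

```text
time_s: 18.77
tcp_pos: [0.5225, 0.2929, 0.082]
ee_rot: [-3.141, 0.002, -0.002]
contact_force: [-3.3, -1.1, 11.0]
gripper_width: 0.003
```

Emit:
servo_tool(
  steps=[
    {"linear":[0,0,0.05],"roll":0},
    {"linear":[0,0,0.05],"roll":0},
    {"linear":[0,0,0.05],"roll":0},
    {"linear":[0,0,0],"roll":0},
    {"linear":[0,0,0],"roll":0},
    {"linear":[0,0,0],"roll":0},
    {"linear":[0,0,0],"roll":0},
    {"linear":[0,0,0],"roll":0},
  ],
)

```text
time_s: 19.43
tcp_pos: [0.5226, 0.2929, 0.0806]
ee_rot: [-3.141, 0.002, -0.002]
contact_force: [-3.2, -2.3, 10.3]
gripper_width: -0.004
```

Emit:
servo_tool(
  steps=[
    {"linear":[0,0,0.05],"roll":0},
    {"linear":[0,0,0.03],"roll":0},
    {"linear":[0,0,0],"roll":0},
    {"linear":[0,0,0],"roll":0},
    {"linear":[0,0,0],"roll":0},
    {"linear":[0,0,0],"roll":0},
    {"linear":[0,0,0],"roll":0},
    {"linear":[0,0,0],"roll":0},
  ],
)

```text
time_s: 20.1
tcp_pos: [0.5226, 0.2929, 0.0803]
ee_rot: [-3.141, 0.001, -0.002]
contact_force: [-5.6, -2.9, 15.2]
gripper_width: -0.001
```

Emit:
servo_tool(
  steps=[
    {"linear":[0,0,0.05],"roll":0},
    {"linear":[0,0,0],"roll":0},
    {"linear":[0,0,0],"roll":0},
    {"linear":[0,0,0],"roll":0},
    {"linear":[0,0,0],"roll":0},
    {"linear":[0,0,0],"roll":0},
    {"linear":[0,0,0],"roll":0},
    {"linear":[0,0,0],"roll":0},
  ],
)

```text
time_s: 20.77
tcp_pos: [0.5226, 0.2929, 0.0802]
ee_rot: [-3.141, 0.001, -0.002]
contact_force: [-6.7, -2.7, 18.1]
gripper_width: -0.004
```

At the hard stop (18 N, no more give). I'll ease to a light rest and check the scene.

Emit:
servo_tool(
  steps=[
    {"linear":[0,0,-0.05],"roll":0},
    {"linear":[0,0,-0.05],"roll":0},
    {"linear":[0,0,-0.03],"roll":0},
    {"linear":[0,0,0],"roll":0},
    {"linear":[0,0,0],"roll":0},
    {"linear":[0,0,0],"roll":0},
    {"linear":[0,0,0],"roll":0},
    {"linear":[0,0,0],"roll":0},
  ],
)

```text
time_s: 21.43
tcp_pos: [0.5225, 0.2929, 0.0804]
ee_rot: [-3.141, 0.002, -0.001]
contact_force: [-3.8, -1.7, 8.7]
gripper_width: -0.002
```

Run:
```python
from h import *
c=camera("scene"); cv2.imwrite("pics/end.png",c["img"])
print(telemetry.sense()["contact_force"],telemetry.sense()["tcp_pos"])
o=pickle.load(open("scene.pkl","rb"));P=cloud(o);Q=cloud(c)
for u,v in [(404,268),(323,236),(255,163),(202,122),(430,255)]: print(u,v,np.median(P[v-2:v+3,u-2:u+3,2]).round(4),np.median(Q[v-2:v+3,u-2:u+3,2]).round(4))
```

```text
[-2.73678333 -1.69439933 10.96251551] [0.52253266 0.29289321 0.08041345]
404 268 0.0861 0.0808
323 236 0.0858 0.0856
255 163 0.089 0.089
202 122 0.0931 0.0934
430 255 0.0021 0.1394
```

View pics/end.png

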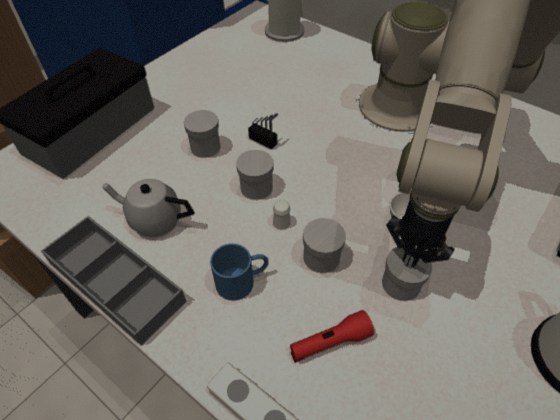

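The shut fingertips rest on the lid at about (406,262). The shaker, mug, teapot, torch and hex keys appear where they began, and the depth shows this lid about 5 mm lower with the other three unchanged. The bowl is partly hidden by the gripper at about (400,210), its starting place.

```bash
python3 -c "
from station import arm
print(arm.close_job())"
```

```text
the job is handed in; nothing more can be done
None
```

The loose lid was the one at about (0.52, 0.29) m, the last of the four I tested. It is now pressed home, and the shut fingertips are resting on it. I handed the job in at about 21.5 s.

- **Finding it:** I pressed each lid about 30 mm from its centre. The other three did not give under 5 to 8 N (the first was only tested to 5 N). This one sank about 3.5 mm at the finger under 2 to 6 N.
- **Pressing it home:** Pressed in the middle, it sank about 4.8 mm while resisting with about 11 N, slightly under the 12 to 13 N in the text. It then went firm at 18 N with no further give, and I eased off to about 9 to 11 N.
- **Last checks:** The depth picture shows this lid about 5 mm lower and the other three unchanged to within 0.3 mm. The bystanders I could see stand where they were. The sugar bowl was partly hidden by the gripper in the last picture, so I could only see that it is in the same place as before.
- **Disagreement:** The two camera views differed by about 4 mm in y for the lid centres, so I used the average.

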